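Turn over the zinc trough and set it up with its candle

ROBOT

A 6-joint arm with a two-finger parallel gripper is mounted at the origin on the work surface. World frame = base frame: x ahead of the robot, y to its left, z up, the work surface at z = 0. Lengths are in mm, angles in rad, forces in N, time in s.
With the tool pointing down it reaches from about 275 to 750 mm from the base axis. Payload 10.2 kg.
Tool frame: the origin (TCP) lies at the very end of the fingers, on their centre line; the grasp point (between the pads) lies 19 mm behind it; z points along the fingers, y is the line along which they close (so a half turn about z gives the same grasp; the last joint's range is limited). The gripper opens to 85 mm and grips with 20 to 120 N. Pads are 22 mm wide; open, the fingers measure 114 mm over their backs; the gripper's body (76 mm by 85 mm) begins 54 mm behind the grasp point. The pads swing forward as they close: fully open they stand 13 mm farther back than shut.
Start: joints at [-1.559, 0.313, 1.498, -0, 1.331, -0.223], TCP at [122.127, -510.604, 231.294] pointing down, gripper open.
Joint ranges: [-2.94, 2.94], [-0.97, 2.17], [0.19, 2.56], [-1.23, 4.37], [0.02, 3.11], [-2.88, 2.88]. Speed limits (rad/s): [2.39, 2.39, 3.01, 3.14, 3.14, 3.14].

INTERFACE

Orientations are given as a unit quaternion [w, x, y, z].
In Python, from rig import ctrl, optics gives the robot as it stands. The module is installed in compiled form; this text tells all that it offers.
- The arm moves only by the shell command python3 -m handwheel 'ROWS' [FORCE]. ROWS is JSON, a list that holds one entry, the list of rows, each a list of 5 numbers: the gripper command: -1 is fully open, 1 is shut, values between are in proportion, then the shift along the world's x, y, z in units of 50 mm (1.0 is 50 mm), then the turn about the world's z in units of 8 degrees (1.0 is 8 degrees). In form: [[[gripper, tx, ty, tz, twist], ...]]. A call has 1 to 10 rows; each row shifts and turns the commanded pose from where the row before left it; what a row does not reach is not made up. A row lasts 1/10 s, in which the tool goes at most 50 mm and 8.59 degrees, less where a joint would pass 70% of its speed; a pose out of reach is approached as far as the arm can. A call is refused whole if a number of a shift passes 1 or a number of a turn 1, either way. A call with a gripper value outside its range is refused whole. The fingers move at their own pace and stop on an object; FORCE is the grip in N (left out, the last holds). Time passes only in rows, so rows that do not move let the fingers close. It gives the time, the measured TCP pose, the force, the opening and the grip force at its end, in the units of the state.
- ctrl.sense(): the state, without advancing time (a new reading comes with each control period).
- optics.capture(name): name is "scene" or "top" or "wrist"; returns a dict with "img" (480x640x3 uint8, blue, green, red), "K" (3x3 intrinsics, pixels), "dist_coeffs" ([k1, k2, p1, p2, k3] as OpenCV has them; the pictures are not rectified), "R" (3x3) and "t" (3): a world point X has camera coordinates R X + t. Camera axes: x right, y down, z forward; pixel columns grow to the right and rows downward; lengths in mm; the calibration is good to about 2 mm. A picture is of the moment at which its call begins. There is no depth.
- ctrl.finish_job(): hands the job in; it is judged then, once.
The state is a dict: "time_s": time; "joints": joint angles; "dq": joint speeds; "tau": joint torques, N m; "eef_pos": TCP position; "ee_rot": TCP orientation; "force": force on the tool from outside, world axes, zero at the start; "wrist_torque": the same for the moment, N m; "grip_width": opening from 0.0 (shut) to 1.0 (fully open); "grip_force": force on a finger pad.
Only numpy, scipy, OpenCV 4.12 (cv2) and the standard library are available. Lean on these libraries where they do the work, as an engineer would, in place of code of your own. Each camera call takes 0.05 s, during which the arm holds its last target. There are 200 camera calls.

TASK

A zinc planter trough lies upside down on the bench with its two black foot bars on top: turn it over and seat it, open side up, between the corner stops of the empty wooden stand. Then stand the tall slim candle from the bench upright in the middle of that trough. Leave the finished arrangement, the tin, the short candle, the wire spool and the secateurs as they are.

Things in the scene. Friction and masses are not known exactly. Their poses are not given: they have to be found in the camera images.
- trough_mid (a point): Centre of the bare-metal trough to turn over: open box, outside 90 (x) x 60 (y) x 44 mm (z), 0.14-0.28 kg, flat sides, walls 4 mm; floor 7 mm above the underside, which has two black rubber foot bars 3 mm high (included), 10 x 50 mm, across it at x = +-28 mm. z points to the open mouth: down at the start. Centre of mass 4 mm nearer the feet than this point. Stands steadily on its 60 x 44 ends.
- bay (a point): Centre of the top of the empty wooden stand, fixed to the bench: board 130 (x) x 96 (y) x 12 mm with four L-shaped corner stops 8 mm high round a free area of 98 x 68 mm (x by y). The trough sits there lengthwise along x, either way round, with 4 mm to spare on each side. z up; this point is 12 mm above the bench.
- candle_mid (a point): Centre of the tall slim red candle, standing upright on the bench: a cylinder of 42 mm diameter, 110 mm high, 0.11 to 0.18 kg, with a 10 mm wick on top; the point is half-way up, 55 mm above its foot.
- arrangement_mid (a point): Bystander, loose: finished arrangement on a second, equal wooden stand (a board 130 x 96 mm): a trough like the other with a candle like the other (fixed in it, top of the wick 139 mm above the bench). The point is the centre of its trough, 34 mm above the bench, x along the trough. Leave alone.
- tin_mid (a point): Bystander, loose: closed rectangular metal tin, 97 x 67 mm (x by y) and 42 mm high, plain lid, no foot bars. The point is its centre, 21 mm above the bench. Leave alone.
- short_candle_mid (a point): Bystander, loose: short thick red candle, 64 mm diameter, 70 mm high and a 10 mm wick. The point is its centre, 35 mm above the bench. Leave alone.
- spool_mid (a point): Bystander, loose: copper wire spool standing on its flange, 60 mm diameter, 50 mm high. The point is its centre, 25 mm above the bench. Leave alone.
- secateurs_mid (a point): Bystander, loose: secateurs lying flat, 160 mm long, 72 mm wide, 18 mm high. The point is their pivot, 9 mm above the bench; the blades reach 65 mm along x from it and the red handles 98 mm along -x. Leave alone.
There are look-alikes about, which are no part of the job. Leave any green or pink look-alike of the part that bears candle_mid alone.

How it is judged (in metres and radians):
On the way:
1. the trough is turned over and seated, open side up, between the corner stops of the empty stand (x of trough_mid in the frame of bay between -0.009 and 0.009 m and y of trough_mid in the frame of bay between -0.009 and 0.009 m and z of trough_mid in the frame of bay between 0.018 and 0.026 m and angle between trough_mid's own z axis and vertical below 0.08 rad and angle between the x axis of trough_mid and the x axis of bay, either way round below 0.16 rad), for 0.2 s.
At the end, for the whole second after the job is handed in: The trough sits open side up (within 0.08 rad) flat on the board of the stand that was empty, inside its corner stops (within 9 mm of centre each way, lengthwise within 0.16 rad); the tall candle stands upright (within 0.1 rad) on the trough's floor within 20 mm of its middle; both at rest (all of step 1 and angle between candle_mid's own z axis and vertical below 0.1 rad and horizontal distance between candle_mid and trough_mid below 0.02 m and z of candle_mid in the frame of trough_mid between 0.034 and 0.046 m and linear speed of each of trough, candle below 0.02 m/s); the robot touches nothing.
It fails at once if the finished arrangement is moved more than 20 mm (distance of arrangement_mid from where it was at the start of the episode above 0.02 m).
It fails at once if the tin is moved more than 20 mm (distance of tin_mid from where it was at the start of the episode above 0.02 m).
It fails at once if the short candle is moved more than 20 mm (distance of short_candle_mid from where it was at the start of the episode above 0.02 m).
It fails at once if the spool is moved more than 20 mm (distance of spool_mid from where it was at the start of the episode above 0.02 m).
It fails at once if the pair of secateurs is moved more than 20 mm (distance of secateurs_mid from where it was at the start of the episode above 0.02 m).
It also fails if it takes over 72 s, if anything falls off the work surface, if the arm or the gripper's body presses on something with over 40 N, if the wrist force passes 120 N, or if a joint passes its speed limit or range.

## Working session

There is one attempt and no reset: what is moved stays moved. The work goes in short steps, Python scripts to look and compute and a shell command to move; the robot and the scene stay as the last step left them, time stands still between calls to the robot, and variables do not carry over. Pictures are saved under pics/ and viewed, at most 10 in all, crops included, and the job is handed in when it is done.

```bash
mkdir -p pics; ls; cat > h.py <<'E'
import numpy as np, cv2
from rig import ctrl, optics
def cap(n,save=None):
    c=optics.capture(n)
    for k in("K","R","t","dist_coeffs"): c[k]=np.array(c[k],float)
    if save: cv2.imwrite("pics/"+save,c["img"])
    return c
def ray(c,px,z):
    p=cv2.undistortPoints(np.array(px,float).reshape(-1,1,2),c["K"],c["dist_coeffs"])[:,0]
    d=np.c_[p,np.ones(len(p))]@c["R"]; o=-c["R"].T@c["t"].ravel()
    return o+d*((z-o[2])/d[:,2])[:,None]
def proj(c,X):
    return cv2.projectPoints(np.array(X,float).reshape(-1,1,3),cv2.Rodrigues(c["R"])[0],c["t"],c["K"],c["dist_coeffs"])[0][:,0]
E
python3 - <<'E'
from h import *
import pickle
for n in("scene","top"):
    c=cap(n,n+"0.png"); pickle.dump(c,open(n+".pkl","wb")); print(n,-c["R"].T@c["t"].ravel(),c["R"][2])
print(ctrl.sense())
E
```

```text
pics
scene [993.44456209 250.25875792 940.50128778] [-0.45117088 -0.24992229 -0.85672848]
top [ 420.36932841   -8.35538505 1190.56645772] [ 0.11992208 -0.00735761 -0.99275604]
{'time_s': 0.1, 'joints': array([-1.55939767e+00,  3.13375059e-01,  1.49837595e+00,  2.51776061e-05,
        1.33097125e+00, -2.23395914e-01]), 'dq': array([-5.16175003e-05, -1.70170871e-04, -2.00255116e-03,  2.08390012e-04,
       -1.02678116e-04, -9.42068420e-04]), 'tau': array([ 1.83094500e-03, -4.12902939e+01, -2.60146308e+01, -2.29583875e-04,
        3.01966509e-03, -2.48535247e-05]), 'eef_pos': array([ 122.13150408, -510.36273505,  230.79642414]), 'ee_rot': array([-5.60341545e-04,  9.93117042e-01,  1.17124814e-01,  7.19147145e-05]), 'force': array([1.01632363, 0.12279807, 0.26125133]), 'wrist_torque': array([ 0.01189959,  0.01423728, -0.01242621]), 'grip_force': 0.0, 'grip_width': 0.9987133694830618}
```

View pics/top0.png

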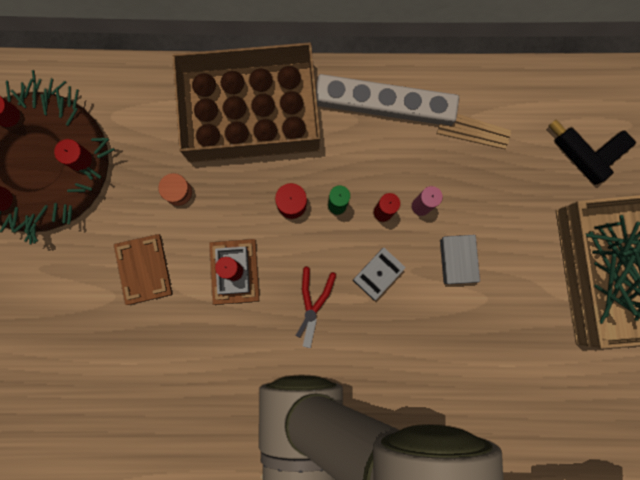

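View pics/scene0.png

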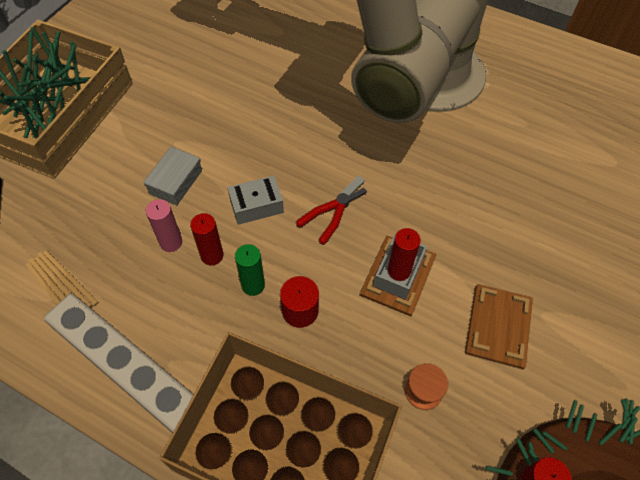

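Top view (right is −y, up is +x):
- **Trough:** at (379,274), with two black bars. The plain box at (461,260) has no bars, so it is the tin.
- **Empty stand:** at (143,269). The one at (234,271) is occupied.
- **Tall candles:** green (339,199), red (388,207) and pink (430,201). The red one fits. The wide one at (291,200) is the short candle.

I'll confirm these with a crop and measure.

```bash
python3 - <<'E'
from h import *
import pickle
c=pickle.load(open("top.pkl","rb")); s=pickle.load(open("scene.pkl","rb")); im=c["img"]
hsv=cv2.cvtColor(im,cv2.COLOR_BGR2HSV)
print("scale px/mm",c["K"][0,0]/1190)
def big(mask,x0,y0,x1,y1):
    m=np.zeros_like(mask); m[y0:y1,x0:x1]=mask[y0:y1,x0:x1]
    m=cv2.morphologyEx(m,cv2.MORPH_CLOSE,np.ones((5,5)))
    cs=cv2.findContours(m,cv2.RETR_EXTERNAL,2)[0]; return max(cs,key=cv2.contourArea)
gray=((hsv[...,1]<50)*255).astype(np.uint8)
red=(((hsv[...,0]<6)|(hsv[...,0]>172))&(hsv[...,1]>150)).astype(np.uint8)*255
k=big(gray,340,235,420,310); r=cv2.minAreaRect(k); b=cv2.boxPoints(r)
print("trough px",r); w=ray(c,b,42); print(w.round(1).tolist(),w.mean(0))
# black bars
bl=((hsv[...,2]<50)*255).astype(np.uint8); m=np.zeros_like(bl); m[245:300,355:400]=bl[245:300,355:400]
for q in cv2.findContours(m,cv2.RETR_EXTERNAL,2)[0]:
    if cv2.contourArea(q)>15: rr=cv2.minAreaRect(q); print("bar",rr, ray(c,[rr[0]],44).round(1))
k=big(gray,435,225,490,295); r=cv2.minAreaRect(k);print("tin",ray(c,cv2.boxPoints(r),42).round().tolist())
for n,bx in(("short",(270,180,312,222)),("cand",(370,185,403,225))):
    k=big(red,*bx); print(n,cv2.boundingRect(k))
    v=hsv[...,2]
out=np.hstack([cv2.resize(im[180:310,345:475],(400,400),interpolation=cv2.INTER_CUBIC),cv2.resize(im[220:320,95:195],(400,400),interpolation=cv2.INTER_CUBIC)])
cv2.imwrite("pics/crop1.png",out)
E
```

```text
scale px/mm 0.47782781368405935
trough px ((378.7247009277344, 273.5657958984375), (30.20155906677246, 45.06679916381836), 42.87890625)
[[475.6, -98.7, 42.0], [543.1, -161.1, 42.0], [501.7, -205.5, 42.0], [434.8, -143.1, 42.0]] [ 488.79144792 -152.10641377   42.        ]
bar ((369.75, 283.25), (22.62741470336914, 3.535533905029297), 45.0) [[ 468.9 -133.6   44. ]]
bar ((388.5000305175781, 263.0000305175781), (23.33452033996582, 3.535533905029297), 45.0) [[ 510.  -171.7   44. ]]
tin [[565.0, -276.0, 42.0], [572.0, -347.0, 42.0], [475.0, -354.0, 42.0], [468.0, -284.0, 42.0]]
short (275, 183, 32, 36)
cand (374, 193, 26, 28)
```

View pics/crop1.png

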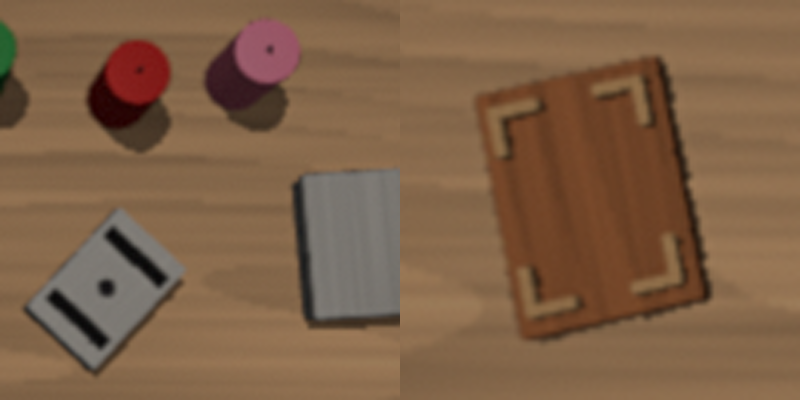

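```bash
python3 - <<'E'
from h import *
import pickle
c=pickle.load(open("top.pkl","rb"))
w=ray(c,[(159.75,234.25),(114,243.75),(125.75,304.5),(172,294.5)],12)
print("stand",w.round(1).tolist(),w.mean(0)); d=w[0]+w[1]-w[2]-w[3]; print(np.degrees(np.arctan2(d[1],d[0])))
print("candle",ray(c,[(389.8,203.1)],110),"pink/green",ray(c,[(432,196.5),(339,193)],110))
print("sec",ray(c,[(307,268),(333,275),(312,313)],9).round())
E
python3 -m handwheel '[[[-1,0.66,0.78,0,-0.7],[-1,0.66,0.78,0,-0.7],[-1,0.66,0.78,0,-0.7],[-1,0.66,0.78,0,-0.7],[-1,0.66,0.78,0,-0.7],[-1,0.66,0.78,0,-0.7],[-1,0.66,0.78,0,-0.7],[-1,0.66,0.78,0,-0.7],[-1,0.66,0.78,0,-0.7],[-1,0.66,0.78,0,-0.7]]]' 20
```

```text
stand [[568.6, 299.3, 12.0], [548.0, 392.1, 12.0], [423.6, 362.1, 12.0], [444.3, 269.4, 12.0]] [496.12634324 330.70742034  12.        ]
13.544763570010701
candle [[ 620.64307855 -165.79859895  110.        ]] pink/green [[ 634.2018314  -247.22501087  110.        ]
 [ 639.62370111  -67.79151508  110.        ]]
sec [[501.  -7.   9.]
 [487. -61.   9.]
 [408. -18.   9.]]
time_s: 1.1
eef_pos: [446.0, -126.9, 231.2]
ee_rot: [0.0, 0.931, -0.365, -0.0]
force: [-0.1, -0.9, -0.4]
grip_width: 0.999
grip_force: 0.0
```

```bash
python3 -m handwheel '[[[-1,0.03,0.03,-0.9,0],[-1,0,0,-0.9,0],[-1,0,0,-0.9,0],[-1,0,0,-0.6,0],[-1,0,0,-0.2,0],[-1,0,0,0,0],[-1,0,0,0,0]]]'
python3 - <<'E'
from h import *
s=ctrl.sense();print(s["eef_pos"])
c=cap("wrist","w1.png")
E
```

```text
time_s: 1.8
eef_pos: [447.4, -127.9, 57.6]
ee_rot: [0.0, 0.932, -0.363, 0.001]
force: [0.4, -1.3, -0.9]
grip_width: 0.999
grip_force: 0.0
[ 447.36057295 -127.88010291   57.61543394]
```

View pics/w1.png

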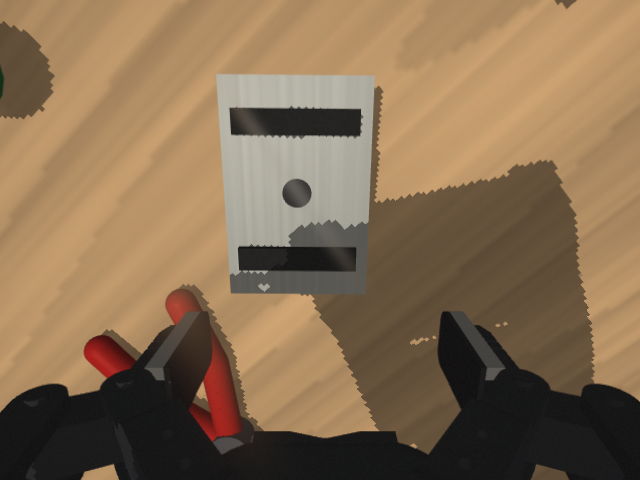

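Wrist view: the trough's corners are at about (218,75), (376,77), (367,293) and (231,293). The fingertips are at (208,315) and (445,313), so the trough sits a little left of the finger centre line.

```bash
cat >> h.py <<'E'
def tool(): 
    from scipy.spatial.transform import Rotation as R
    s=ctrl.sense(); q=s["ee_rot"]; return np.array(s["eef_pos"]),R.from_quat([q[1],q[2],q[3],q[0]]).as_matrix()
E
python3 - <<'E'
from h import *
c=cap("wrist"); w=ray(c,[(218,75),(376,77),(367,293),(231,293)],41); print(w.round(1),w.mean(0))
p,R=tool(); print(p,R[:,0],R[:,1]); print("in tool",((w-p)@R).round(1))
E
```

```text
[[ 544.7 -161.8   41. ]
 [ 503.9 -205.1   41. ]
 [ 439.2 -144.8   41. ]
 [ 479.9 -100.4   41. ]] [ 491.92257608 -153.0217582    41.        ]
[ 447.43630002 -127.91805179   57.78996113] [ 0.73672716 -0.67618395  0.00289204] [-6.76185314e-01 -7.36731316e-01 -6.23006014e-04]
in tool [[ 94.5 -40.8  17.1]
 [ 93.8  18.7  17. ]
 [  5.3  18.   16.8]
 [  5.3 -42.2  16.8]]
```

```bash
python3 -m handwheel '[[[-1,0.16,0.17,0,0],[-1,0,0,-0.3,0],[-1,0,0,-0.25,0],[-1,0,0,0,0],[1,0,0,0,0],[1,0,0,0,0],[1,0,0,0,0],[1,0,0,0,0]]]' 20
python3 -m handwheel '[[[1,0,0,0.1,0],[1,0,0,0.2,0],[1,0,0,0.2,0],[1,0,0,0.2,0],[1,0,0,0.2,0],[1,0,0,0,0]]]'
python3 - <<'E'
from h import *
c=cap("scene"); cv2.imwrite("pics/s1.png",cv2.resize(c["img"][80:280,130:430],(750,500),interpolation=cv2.INTER_CUBIC))
E
```

```text
time_s: 2.7
eef_pos: [455.2, -119.0, 29.9]
ee_rot: [-0.0, 0.932, -0.363, 0.001]
force: [-0.8, 2.7, 6.0]
grip_width: 0.691
grip_force: 20.4
time_s: 3.3
eef_pos: [455.3, -119.3, 75.3]
ee_rot: [0.0, 0.932, -0.363, 0.001]
force: [-0.8, -0.6, -0.9]
grip_width: 0.689
grip_force: 22.0
```

View pics/s1.png

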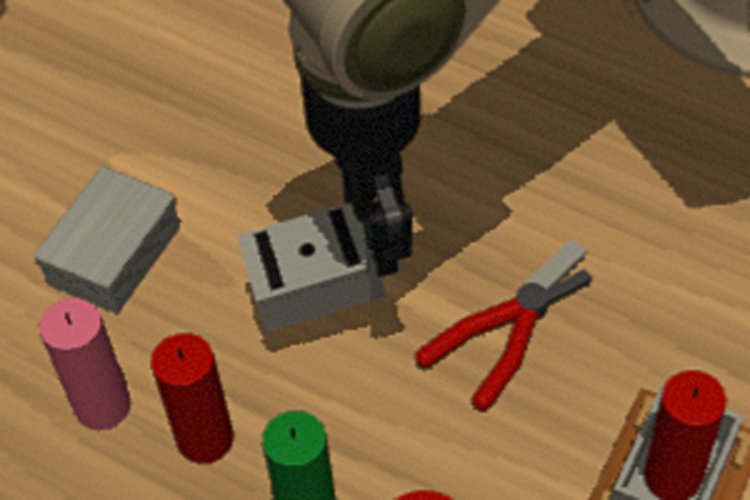

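```bash
python3 -m handwheel '[[[1,0,0,0.4,0],[1,0,0,0.4,0],[1,0,0,0.4,0],[1,0,0,0.4,0],[1,0,0,0.4,0],[1,0,0,0,0]]]'
python3 - <<'E'
from h import *
print(ctrl.sense()["wrist_torque"])
c=cap("scene"); cv2.imwrite("pics/s2.png",cv2.resize(c["img"][60:260,130:430],(600,400),interpolation=cv2.INTER_CUBIC))
E
```

```text
time_s: 3.95
eef_pos: [455.5, -119.3, 175.4]
ee_rot: [0.0, 0.932, -0.363, 0.002]
force: [-0.5, 0.2, -1.7]
grip_width: 0.691
grip_force: 22.4
[ 0.06637747  0.02464946 -0.0530613 ]
```

View pics/s2.png

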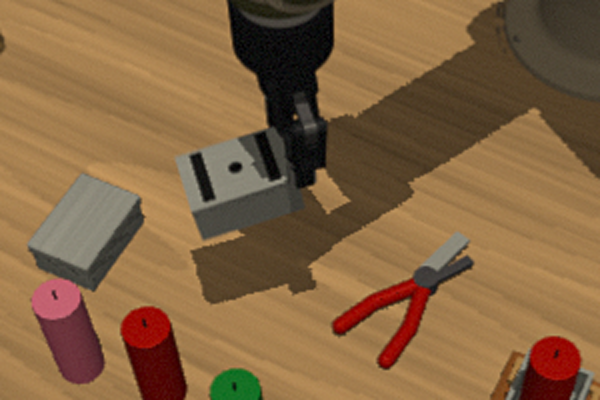

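The trough is held but has only sagged about 20°. I'll carry it to open bench, low down, and loosen the grip in small steps so it swings under the pads.

```bash
python3 -m handwheel '[[[1,-0.2,-0.4,-0.1,0],[1,-0.2,-0.4,-0.3,0],[1,-0.2,-0.4,-0.3,0],[1,-0.2,-0.4,-0.3,0],[1,-0.2,-0.4,-0.3,0],[1,-0.1,-0.4,-0.2,0],[1,0,0,0,0],[1,0,0,0,0]]]'
python3 -m handwheel '[[[-0.2,0,0,0,0],[-0.2,0,0,0,0]]]'
python3 -m handwheel '[[[-0.3,0,0,0,0],[-0.3,0,0,0,0]]]'
python3 -m handwheel '[[[-0.34,0,0,0,0],[-0.34,0,0,0,0]]]'
```

```text
time_s: 4.8
eef_pos: [399.1, -238.4, 97.7]
ee_rot: [-0.001, 0.932, -0.363, -0.001]
force: [0.6, -0.3, -0.9]
grip_width: 0.689
grip_force: 22.4
time_s: 5.0
eef_pos: [399.8, -238.3, 98.9]
ee_rot: [0.0, 0.932, -0.362, 0.0]
force: [0.3, -0.7, -1.9]
grip_width: 0.691
grip_force: 22.4
time_s: 5.2
eef_pos: [399.8, -238.7, 98.9]
ee_rot: [0.0, 0.932, -0.363, 0.0]
force: [-0.8, 0.2, -1.2]
grip_width: 0.69
grip_force: 22.4
time_s: 5.4
eef_pos: [399.6, -238.8, 98.8]
ee_rot: [0.0, 0.932, -0.363, 0.0]
force: [-0.6, 0.5, -1.2]
grip_width: 0.687
grip_force: 22.4
```

```bash
python3 -m handwheel '[[[-0.36,0,0,0,0],[-0.36,0,0,0,0]]]'
python3 -m handwheel '[[[-0.37,0,0,0,0],[-0.37,0,0,0,0]]]'
python3 -m handwheel '[[[-0.375,0,0,0,0],[-0.375,0,0,0,0]]]'
python3 - <<'E'
from h import *
c=cap("scene"); cv2.imwrite("pics/s3.png",cv2.resize(c["img"][40:240,110:410],(600,400),interpolation=cv2.INTER_CUBIC))
E
```

```text
time_s: 5.6
eef_pos: [399.6, -238.9, 98.8]
ee_rot: [0.0, 0.932, -0.363, 0.0]
force: [0.3, 0.7, -1.5]
grip_width: 0.69
grip_force: 22.4
time_s: 5.8
eef_pos: [399.6, -238.9, 98.8]
ee_rot: [0.0, 0.932, -0.363, -0.0]
force: [0.3, -0.3, -1.1]
grip_width: 0.69
grip_force: 22.4
time_s: 6.0
eef_pos: [399.6, -238.9, 98.8]
ee_rot: [0.0, 0.932, -0.363, 0.0]
force: [-0.2, 0.5, -2.0]
grip_width: 0.69
grip_force: 22.0
```

View pics/s3.png

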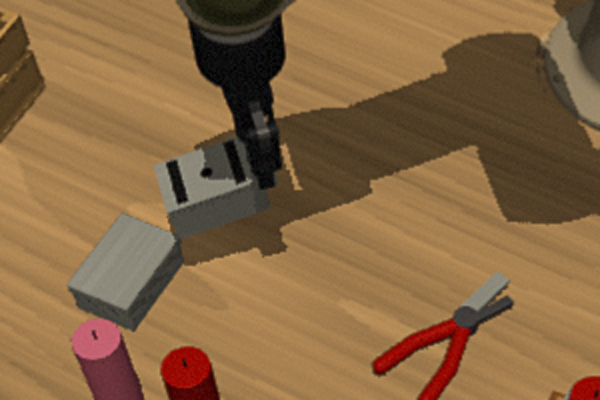

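```bash
python3 -m handwheel '[[[0,-0.3,0.3,0,0],[0,-0.4,0.4,0,0],[0,-0.4,0.4,0,0],[0,0,0,0,0],[-0.375,0,0,0,0],[-0.375,0,0,0,0]]]'
python3 -m handwheel '[[[-0.378,0,0,0,0],[-0.378,0,0,0,0]]]'
python3 -m handwheel '[[[-0.381,0,0,0,0],[-0.381,0,0,0,0]]]'
python3 - <<'E'
from h import *
print(ctrl.sense()["wrist_torque"],ctrl.sense()["force"])
E
```

```text
time_s: 6.65
eef_pos: [345.2, -184.6, 99.0]
ee_rot: [0.0, 0.932, -0.363, 0.0]
force: [0.5, 0.2, -1.6]
grip_width: 0.692
grip_force: 22.0
time_s: 6.85
eef_pos: [344.8, -184.2, 98.7]
ee_rot: [0.0, 0.932, -0.363, 0.0]
force: [-0.4, 0.0, -0.9]
grip_width: 0.687
grip_force: 19.8
time_s: 7.05
eef_pos: [344.7, -184.0, 98.7]
ee_rot: [-0.0, 0.932, -0.363, -0.0]
force: [0.5, -0.2, -2.5]
grip_width: 0.69
grip_force: 17.6
[ 0.01633     0.06862672 -0.02180538] [ 0.46161212 -0.20409271 -2.46227565]
```

```bash
cat > t.py <<'E'
from h import *
c=cap("wrist"); h=cv2.cvtColor(c["img"],cv2.COLOR_BGR2HSV)
m=((h[...,1]<45)&(h[...,2]>60)).astype(np.uint8)*255; m[310:]=0
m=cv2.morphologyEx(m,cv2.MORPH_OPEN,np.ones((5,5)))
cs=cv2.findContours(m,cv2.RETR_EXTERNAL,2)[0]
if cs: k=max(cs,key=cv2.contourArea); print("gray",cv2.boundingRect(k),cv2.contourArea(k))
E
python3 t.py
python3 -m handwheel '[[[-0.39,0,0,0,0],[-0.39,0,0,0,0]]]' | tail -1; python3 t.py
python3 -m handwheel '[[[-0.394,0,0,0,0],[-0.394,0,0,0,0]]]' | tail -1; python3 t.py
python3 -m handwheel '[[[-0.397,0,0,0,0],[-0.397,0,0,0,0]]]' | tail -1; python3 t.py
```

```text
gray (240, 71, 174, 239) 39504.5
grip_force: 10.3
gray (247, 131, 156, 179) 24923.5
grip_force: 7.5
gray (248, 197, 154, 113) 12916.0
grip_force: 5.5
gray (248, 198, 154, 112) 12864.0
```

```bash
python3 -m handwheel '[[[0,0,0,0,0],[0,0,0,0,0]]]' 20
python3 - <<'E'
from h import *
a=cap("wrist")["img"]; b=cap("scene")["img"][20:220,150:450]
cv2.imwrite("pics/c4.png",np.hstack([cv2.resize(a,(400,300)),cv2.resize(b,(400,267),interpolation=cv2.INTER_CUBIC)[:,:] if 0 else cv2.resize(b,(400,300),interpolation=cv2.INTER_CUBIC)]))
E
```

```text
time_s: 8.05
eef_pos: [344.6, -183.9, 98.8]
ee_rot: [-0.0, 0.932, -0.363, -0.0]
force: [-0.3, -0.3, -1.7]
grip_width: 0.691
grip_force: 21.9
```

View pics/c4.png

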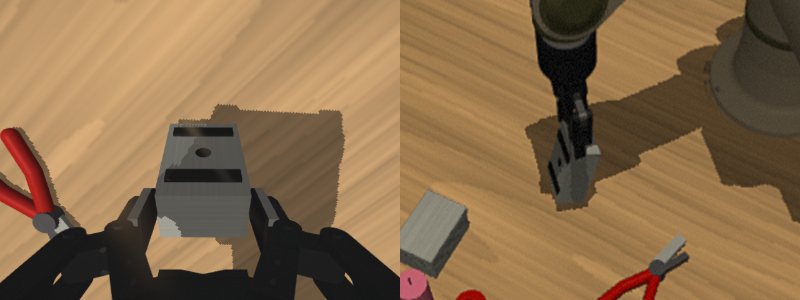

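The trough now hangs about 65–70° over, its feet side facing away from the robot, and it is gripped again. I'll move it to clear bench and lower it onto its end with a light grip, shifting the gripper to bring it upright.

```bash
python3 -m handwheel '[[[0,0.25,0.27,0,0],[0,0.4,0.4,0,0],[0,0.35,0.4,0,0],[0,0,0,0,0],[0,0,0,-0.1,0],[-0.385,0,0,-0.1,0],[-0.387,0,0,-0.04,0]]]' 20
python3 -m handwheel '[[[-0.387,0.1,-0.1,0,0],[-0.387,0.1,-0.1,-0.02,0],[-0.387,0.1,-0.09,-0.04,0],[-0.387,0.1,-0.09,-0.06,0],[-0.387,0.1,-0.08,-0.08,0],[-0.387,0,0,-0.04,0],[-0.387,0,0,0,0]]]'
python3 t.py
```

```text
time_s: 8.85
eef_pos: [395.5, -132.0, 87.6]
ee_rot: [0.001, 0.932, -0.363, 0.002]
force: [0.7, -1.7, 17.6]
grip_width: 0.698
grip_force: 14.1
time_s: 9.55
eef_pos: [421.4, -155.8, 76.8]
ee_rot: [0.001, 0.932, -0.363, 0.003]
force: [-0.6, -1.9, 23.6]
grip_width: 0.694
grip_force: 22.9
gray (252, 258, 147, 52) 3130.0
```

```bash
python3 -m handwheel '[[[-0.39,0,0,0.04,0],[-0.39,0,0,0.02,0],[-0.43,0,0,0,0],[-0.5,0,0,0,0],[-0.8,0,0,0,0],[-1,0,0,0,0],[-1,0,0,0,0]]]'
python3 -m handwheel '[[[-1,0,0,0.5,0],[-1,0,0,0.8,0],[-1,-0.4,0.37,0.5,0],[-1,-0.4,0.37,0,0],[-1,-0.4,0.37,0,0],[-1,0,0,0,0],[-1,0,0,0,0]]]'
python3 - <<'E'
from h import *
a=cap("wrist")["img"]; b=cap("scene")["img"][60:260,150:450]
cv2.imwrite("pics/c5.png",np.hstack([cv2.resize(a,(400,300)),cv2.resize(b,(400,300),interpolation=cv2.INTER_CUBIC)]))
E
```

```text
time_s: 10.3
eef_pos: [419.6, -153.4, 77.7]
ee_rot: [-0.0, 0.932, -0.363, -0.0]
force: [-1.4, -0.7, -0.7]
grip_width: 0.998
grip_force: 0.0
time_s: 11.0
eef_pos: [359.8, -98.0, 168.1]
ee_rot: [0.0, 0.932, -0.363, 0.001]
force: [0.5, -0.9, -0.3]
grip_width: 0.998
grip_force: 0.0
```

View pics/c5.png

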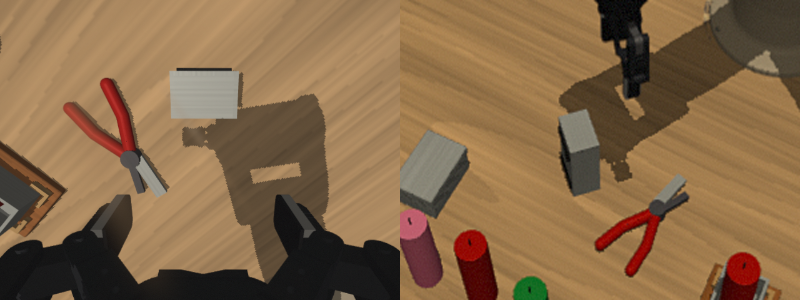

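Standing steadily on its end. In the wrist view its top spans (170–239, 69–118) at half scale, with the feet on the far side. Next I'll close the fingers and push the mouth side near the top.

```bash
python3 -m handwheel '[[[1,0,0,-0.3,0],[1,0,0,0,0],[1,0,0,0,0],[1,0,0,0,0]]]' | sed -n 2p; python3 - <<'E'
from h import *
import subprocess
c=cap("wrist"); h=cv2.cvtColor(c["img"],cv2.COLOR_BGR2HSV)
m=((h[...,1]<45)&(h[...,2]>60)).astype(np.uint8)*255; m[310:]=0
m=cv2.morphologyEx(m,cv2.MORPH_OPEN,np.ones((5,5)))
k=max(cv2.findContours(m,cv2.RETR_EXTERNAL,2)[0],key=cv2.contourArea)
w=ray(c,cv2.boxPoints(cv2.minAreaRect(k)),90); p,R=tool(); print(((w-p)@R).round(1))
E
```

```text
eef_pos: [359.9, -98.2, 153.2]
[[ 82.2 -29.4  63.2]
 [ 82.2  29.5  63.2]
 [ 41.5  31.3  63.2]
 [ 41.5 -31.2  63.2]]
```

```bash
python3 -m handwheel '[[[1,0,0,-0.8,0],[1,0,0,-0.6,0],[1,0,0,-0.14,0],[1,0.18,-0.16,0,0],[1,0.18,-0.16,0,0],[1,0.07,-0.07,0,0],[1,0.07,-0.07,0,0],[1,0.07,-0.07,0,0]]]'
python3 -m handwheel '[[[1,0.07,-0.07,0,0],[1,0.07,-0.07,0,0],[1,0.07,-0.07,0,0],[1,0.07,-0.07,0,0],[1,0.07,-0.07,0,0],[1,0,0,0,0]]]'
python3 t.py
```

```text
time_s: 12.35
eef_pos: [388.6, -124.8, 76.2]
ee_rot: [0.0, 0.932, -0.363, 0.0]
force: [-0.8, 0.1, -0.0]
grip_width: -0.002
grip_force: 0.1
time_s: 12.95
eef_pos: [406.0, -142.4, 75.8]
ee_rot: [0.0, 0.932, -0.363, 0.0]
force: [-0.3, 0.4, 0.2]
grip_width: 0.002
grip_force: 0.0
gray (234, 141, 179, 169) 24860.5
```

```bash
python3 -m handwheel '[[[1,0.07,-0.07,0,0],[1,0.07,-0.07,0,0],[1,0.07,-0.07,0,0],[1,0,0,0,0],[1,0,0,0,0],[1,0,0,0,0]]]'
python3 t.py
python3 -m handwheel '[[[-1,-0.3,0.3,0.8,0],[-1,0,0,0.8,0],[-1,0,0,0,0],[-1,0,0,0,0]]]'
python3 - <<'E'
from h import *
c=cap("wrist"); h=cv2.cvtColor(c["img"],cv2.COLOR_BGR2HSV)
m=((h[...,1]<60)&(h[...,2]>60)).astype(np.uint8)*255; m[310:]=0
m=cv2.morphologyEx(m,cv2.MORPH_CLOSE,np.ones((9,9)))
k=max(cv2.findContours(m,cv2.RETR_EXTERNAL,2)[0],key=cv2.contourArea)
print(cv2.minAreaRect(k))
w=ray(c,cv2.boxPoints(cv2.minAreaRect(k)),44); p,R=tool(); print(p,w.round(1).tolist(),w.mean(0),((w-p)@R).round(1).tolist())
cv2.imwrite("pics/c6.png",np.hstack([cv2.resize(c["img"],(400,300)),cv2.resize(cap("top")["img"][150:350,250:500],(400,300))]))
E
```

```text
time_s: 13.6
eef_pos: [416.0, -152.3, 75.8]
ee_rot: [-0.0, 0.932, -0.363, -0.0]
force: [-0.2, -0.1, 0.8]
grip_width: 0.001
grip_force: 0.0
gray (250, 69, 145, 204) 27101.0
time_s: 14.05
eef_pos: [401.2, -137.4, 156.1]
ee_rot: [0.0, 0.932, -0.363, 0.001]
force: [0.1, -0.8, -0.6]
grip_width: 0.68
grip_force: 0.0
((324.5, 124.5), (149.0, 99.0), 90.0)
[ 400.81734805 -137.20422244  155.22391155] [[509.1, -195.7, 44.0], [469.5, -238.9, 44.0], [401.7, -181.1, 44.0], [445.9, -133.0, 44.0]] [ 456.55647077 -187.17571721   44.        ] [[119.5, -30.1, 111.1], [119.4, 28.4, 111.1], [30.4, 31.7, 111.2], [30.4, -33.6, 111.2]]
```

View pics/c6.png

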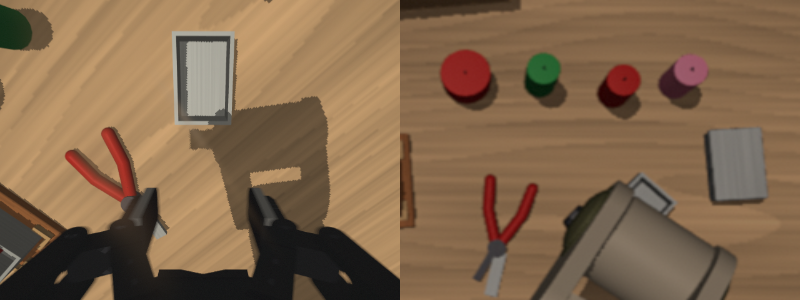

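The trough has landed open side up, at (457,−187). My pictures are used up, so further checks will be numeric. I'll measure the stand from close by with the wrist camera before grasping.

```bash
python3 -m handwheel '[[[-1,0.13,0.92,0.4,0.7],[-1,0.13,0.92,0.4,0.7],[-1,0.13,0.92,0.4,0.7],[-1,0.13,0.92,0.3,0.7],[-1,0.13,0.92,0,0.7],[-1,0.13,0.92,0,0.7],[-1,0.13,0.92,0,0.7],[-1,0.13,0.92,0,0.7],[-1,0.13,0.92,0,0.7],[-1,0.13,0.92,0,0.7]]]'
python3 -m handwheel '[[[-1,0,0,0,0],[-1,0,0,0,0]]]' | sed -n 2,3p
cat > st.py <<'E'
from h import *
def board(n,box):
    c=cap(n); im=c["img"]; h=cv2.cvtColor(im,cv2.COLOR_BGR2HSV); p,R=tool()
    x0,y0,x1,y1=box or (0,0,640,480); 
    pr=proj(c,[496,330.7,12])[0]; px=tuple(int(v) for v in proj(c,[496,322,12])[0])
    print(n,"pred centre",pr,"hsv there",h[px[1]-5:px[1]+5,px[0]-5:px[0]+5].mean((0,1)),"bench",h[tuple(int(v) for v in proj(c,[496,420,0])[0])[::-1]])
    return c,h
for n in("wrist","top"):
    c,h=board(n,None); q=proj(c,[[496+dx*np.cos(.236)-dy*np.sin(.236),330.7+dx*np.sin(.236)+dy*np.cos(.236),12] for dx,dy in((0,0),(30,0),(0,30),(58,0),(72,0),(0,42),(0,54))])
    for u,v in q:
        u,v=int(u),int(v)
        if 0<=u<638 and 0<=v<478: print((u,v),h[v-1:v+2,u-1:u+2].mean((0,1)).round())
E
python3 st.py
```

```text
time_s: 15.15
eef_pos: [465.5, 322.9, 228.4]
ee_rot: [0.0, 0.993, 0.119, -0.001]
force: [1.4, -0.7, 0.1]
grip_width: 0.999
grip_force: 0.0
eef_pos: [465.4, 321.3, 228.3]
ee_rot: [0.001, 0.993, 0.118, -0.001]
wrist pred centre [320.5742375  174.65522617] hsv there [ 12.82 160.36 142.15] bench [ 16 113 165]
(320, 174) [ 13. 162. 151.]
(320, 140) [ 13. 161. 150.]
(287, 174) [ 13. 154. 147.]
(320, 107) [ 13. 161. 148.]
(320, 89) [ 16. 112. 164.]
(274, 174) [ 13. 158. 149.]
(261, 174) [ 16. 112. 168.]
top pred centre [142.93946306 269.1029629 ] hsv there [ 28.67 146.16  79.16] bench [ 26 113  18]
(142, 269) [102.  47.  12.]
(140, 254) [ 12. 165. 119.]
(128, 272) [111.  41.  13.]
(137, 241) [ 12. 165. 118.]
(136, 235) [ 15. 113. 145.]
(122, 273) [ 45. 128.  39.]
(116, 275) [94. 75. 13.]
```

```bash
python3 - <<'E'
from h import *
c=cap("wrist"); h=cv2.cvtColor(c["img"],cv2.COLOR_BGR2HSV); p,R=tool()
m=((h[...,1]>138)&(h[...,2]>90)).astype(np.uint8)*255; m[330:]=0
mc=cv2.morphologyEx(m,cv2.MORPH_CLOSE,np.ones((25,25)))
cs=[k for k in cv2.findContours(mc,cv2.RETR_EXTERNAL,2)[0] if cv2.pointPolygonTest(k,(320,174),False)>0]
k=cs[0]; r=cv2.minAreaRect(k); w=ray(c,cv2.boxPoints(r),12); print(r,w.round(1).tolist(),w.mean(0),np.linalg.norm(np.diff(w,axis=0),axis=1))
e=w[1]-w[0]; f=w[2]-w[1]; print(np.degrees(np.arctan2(e[1],e[0])),np.degrees(np.arctan2(f[1],f[0])))
hull=np.zeros_like(m); cv2.fillPoly(hull,[k],255); hull=cv2.erode(hull,np.ones((5,5)))
s=((m==0)&(hull>0)).astype(np.uint8)*255; s=cv2.morphologyEx(s,cv2.MORPH_OPEN,np.ones((3,3)))
pts=[]
for q in cv2.findContours(s,cv2.RETR_EXTERNAL,2)[0]:
    if cv2.contourArea(q)>60: b=cv2.boundingRect(q); print("stop",b,cv2.contourArea(q)); pts.append((b[0],b[1],b[0]+b[2],b[1]+b[3]))
P=np.array(pts)
if len(P): W=ray(c,[(P[:,0].min(),P[:,1].min()),(P[:,2].max(),P[:,3].max())],20); print("stops mid",W.mean(0),W)
print("tool yaw",np.degrees(np.arctan2(R[1,0],R[0,0])),p)
E
```

```text
((316.5, 166.0), (142.0, 109.0), 90.0) [[551.3, 394.2, 12.0], [573.0, 302.7, 12.0], [449.9, 268.9, 12.0], [425.8, 370.7, 12.0]] [499.98773005 334.1194697   12.        ] [ 94.09605229 127.69140509 104.69678876]
-76.66858593924067 -164.64866134938714
stop (333, 202, 29, 29) 301.0
stop (274, 202, 29, 29) 344.5
stop (333, 106, 31, 32) 379.5
stop (270, 106, 32, 33) 422.5
stops mid [500.02595087 331.49456768  20.        ] [[544.03371903 384.71133766  20.        ]
 [456.01818271 278.27779771  20.        ]]
tool yaw 13.34422991880916 [465.9282944  319.913812   229.65445524]
```

```bash
python3 -m handwheel '[[[-1,-0.02,-1,0,-0.7],[-1,-0.02,-1,0,-0.7],[-1,-0.02,-1,0,-0.7],[-1,-0.02,-1,0,-0.7],[-1,-0.02,-1,0,-0.7],[-1,-0.02,-1,0,-0.7],[-1,-0.02,-1,0,-0.7],[-1,-0.02,-1,-0.3,-0.7],[-1,-0.02,-1,-0.5,-0.7],[-1,0,-1,-0.8,-0.7]]]'
python3 -m handwheel '[[[-1,0,-0.17,-0.4,0],[-1,0,0,0,0],[-1,0,0,0,0]]]'
python3 t.py
```

```text
time_s: 16.5
eef_pos: [456.4, -163.9, 162.6]
ee_rot: [0.0, 0.931, -0.366, 0.002]
force: [1.8, 0.2, 0.0]
grip_width: 1.002
grip_force: 0.0
time_s: 16.8
eef_pos: [456.8, -169.1, 142.9]
ee_rot: [-0.0, 0.932, -0.363, 0.0]
force: [0.2, -0.0, 0.5]
grip_width: 0.999
grip_force: 0.0
gray (299, 154, 98, 140) 12797.5
```

```bash
python3 -m handwheel '[[[-1,0,-0.36,0,0],[-1,0,0,-0.9,0],[-1,0,0,-0.9,0],[-1,0,0,-0.5,0],[-1,0,0,-0.26,0],[-1,0,0,0,0],[-1,0,0,0,0]]]'
python3 -m handwheel '[[[1,0,0,0,0],[1,0,0,0,0],[1,0,0,0,0],[1,0,0,0,0],[1,0,0,0,0]]]' 40
```

```text
time_s: 17.55
eef_pos: [458.0, -187.3, 15.8]
ee_rot: [0.0, 0.932, -0.363, 0.001]
force: [1.4, -1.1, -0.7]
grip_width: 1.001
grip_force: 0.0
time_s: 18.05
eef_pos: [457.7, -187.5, 15.5]
ee_rot: [0.0, 0.932, -0.363, 0.001]
force: [-1.9, 1.3, 7.2]
grip_width: 0.691
grip_force: 42.9
```

```bash
python3 -m handwheel '[[[1,0,0,0.4,0],[1,0,0,0.8,0],[1,0,0,0.9,0],[1,0,0,0.9,0],[1,0,0.2,0.6,0.2],[1,0.05,0.7,0,0.5],[1,0.1,0.95,0,0.7],[1,0.1,0.95,0,0.7],[1,0.1,0.95,0,0.7],[1,0.1,0.95,0,0.7]]]'
python3 -m handwheel '[[[1,0.1,0.95,0,0.7],[1,0.1,0.95,0,0.7],[1,0.1,0.95,0,0.7],[1,0.1,0.95,0,0.7],[1,0.1,0.95,0,0.7],[1,0,0.6,0,0],[1,0,0,0,0],[1,0,0,0,0],[1,0,0,0,0]]]'
```

```text
time_s: 19.05
eef_pos: [479.3, 49.8, 194.8]
ee_rot: [0.0, 0.992, -0.125, 0.0]
force: [0.7, -0.8, -2.1]
grip_width: 0.692
grip_force: 44.8
time_s: 19.95
eef_pos: [504.6, 314.6, 194.4]
ee_rot: [0.0, 0.993, 0.117, -0.0]
force: [0.1, 0.0, -1.7]
grip_width: 0.697
grip_force: 44.8
```

```bash
python3 -m handwheel '[[[1,-0.09,0.34,0,0],[1,0,0,-0.7,0],[1,0,0,-0.8,0],[1,0,0,-0.7,0],[1,0,0,-0.4,0],[1,0,0,-0.2,0],[1,0,0,0,0],[1,0,0,0,0]]]'
python3 - <<'E'
from h import *
c=cap("wrist"); p,R=tool(); print(p,np.degrees(np.arctan2(R[1,0],R[0,0])))
h=cv2.cvtColor(c["img"],cv2.COLOR_BGR2HSV)
m=((h[...,1]<60)&(h[...,2]>60)).astype(np.uint8)*255; m[330:]=0
cs=cv2.findContours(m,cv2.RETR_EXTERNAL,2)[0]
for k in cs:
    if cv2.contourArea(k)>800: print("gray",cv2.boundingRect(k))
s=((h[...,1]<110)&(h[...,1]>60)&(h[...,2]>90)).astype(np.uint8)*255
b=((h[...,1]>138)&(h[...,2]>70)).astype(np.uint8)*255;b[330:]=0
for k in cv2.findContours(b,cv2.RETR_EXTERNAL,2)[0]:
    if cv2.contourArea(k)>300: print("board",cv2.boundingRect(k))
E
```

```text
time_s: 20.75
eef_pos: [500.7, 332.7, 55.4]
ee_rot: [-0.0, 0.993, 0.117, 0.001]
force: [0.3, -0.2, -1.7]
grip_width: 0.695
grip_force: 44.8
[500.76902473 332.77898928  55.67764064] 13.446847142774638
gray (213, 209, 223, 121)
board (573, 232, 67, 98)
board (218, 151, 202, 148)
board (495, 0, 108, 34)
```

```bash
python3 - <<'E'
from h import *
c=cap("wrist"); p,R=tool()
h=cv2.cvtColor(c["img"],cv2.COLOR_BGR2HSV)
b=((h[...,1]>138)&(h[...,2]>70)).astype(np.uint8)*255
for v in (156,162,168,200):
    x=np.where(b[v,150:480])[0]+150; w=ray(c,[(x.min(),v),(x.max(),v)],12); print(v,x.min(),x.max(),((w-p)@R).round(1).tolist())
rows=[np.where(b[100:300,u])[0].min()+100 for u in(290,310,330,350)]; print(rows,((ray(c,[(320,np.mean(rows))],12)-p)@R).round(1))
E
```

```text
156 218 419 [[62.4, -48.3, 43.8], [62.3, 45.5, 43.8]]
162 219 419 [[59.6, -48.0, 43.8], [59.5, 45.7, 43.8]]
168 219 418 [[56.8, -48.2, 43.8], [56.8, 45.4, 43.8]]
200 222 416 [[41.6, -48.0, 43.8], [41.5, 45.5, 43.7]]
[np.int64(151), np.int64(151), np.int64(152), np.int64(151)] [[64.5 -0.7 43.8]]
```

```bash
python3 -m handwheel '[[[1,0,0.02,-0.2,0],[1,0,0,-0.16,0],[1,0,0,-0.1,0],[1,0,0,-0.08,0],[1,0,0,0,0],[1,0,0,0,0]]]'
```

```text
time_s: 21.45
eef_pos: [500.0, 333.4, 27.6]
ee_rot: [0.0, 0.993, 0.117, -0.0]
force: [-3.5, -1.8, 4.9]
grip_width: 0.696
grip_force: 45.6
```

```bash
python3 -m handwheel '[[[-0.45,0,0,0,0],[-0.6,0,0,0,0],[-1,0,0,0,0],[-1,0,0,0,0],[-1,0,0,0.5,0],[-1,0,0,0.9,0],[-1,0,0,0.9,0],[-1,-0.4,-0.1,0.9,0],[-1,-0.2,-0.05,0.6,0],[-1,0,0,0,0]]]'
python3 -m handwheel '[[[-1,0,0,0,0]]]' | sed -n 2p
python3 - <<'E'
from h import *
c=cap("wrist"); p,R=tool(); h=cv2.cvtColor(c["img"],cv2.COLOR_BGR2HSV)
m=((h[...,1]<60)&(h[...,2]>40)).astype(np.uint8)*255; m[300:]=0
m=cv2.morphologyEx(m,cv2.MORPH_OPEN,np.ones((3,3))); m=cv2.morphologyEx(m,cv2.MORPH_CLOSE,np.ones((9,9)))
for k in cv2.findContours(m,cv2.RETR_EXTERNAL,2)[0]:
    if cv2.contourArea(k)>2000: 
        r=cv2.minAreaRect(k); w=ray(c,cv2.boxPoints(r),56); print("trough",r,w.mean(0),np.linalg.norm(np.diff(w,axis=0),axis=1))
b=((h[...,1]>138)&(h[...,2]>60)).astype(np.uint8)*255; b=cv2.morphologyEx(b|m,cv2.MORPH_CLOSE,np.ones((15,15))); b[330:]=0
k=max(cv2.findContours(b,cv2.RETR_EXTERNAL,2)[0],key=cv2.contourArea); r=cv2.minAreaRect(k); w=ray(c,cv2.boxPoints(r),12); print("board",r,w.mean(0),np.linalg.norm(np.diff(w,axis=0),axis=1))
E
```

```text
time_s: 22.45
eef_pos: [470.6, 326.6, 222.0]
ee_rot: [-0.001, 0.993, 0.117, 0.004]
force: [0.5, -0.6, -0.4]
grip_width: 0.997
grip_force: 0.0
eef_pos: [470.0, 325.9, 217.2]
trough ((537.39013671875, 238.67355346679688), (97.7424087524414, 118.5662841796875), 16.389541625976562) [496.32710619 153.55079867  56.        ] [95.32543076 78.92610084 98.42478673]
trough ((323.9999694824219, 184.5), (77.99998474121094, 114.99998474121094), -0.0) [499.29517537 331.91476399  56.        ] [89.60370606 58.17551065 89.60784715]
board ((561.888916015625, 236.27908325195312), (194.78961181640625, 148.08570861816406), 14.1150541305542) [495.31655116 103.72409658  12.        ] [134.99542135 177.07032442 143.3866474 ]
```

```bash
python3 -m handwheel '[[[-1,0.1,-0.6,0.3,0.8],[-1,0.3,-0.95,0.3,0.95],[-1,0.3,-0.95,0,0.95],[-1,0.3,-0.95,0,0.95],[-1,0.3,-0.95,0,0.95],[-1,0.3,-0.95,0,0.95],[-1,0.3,-0.95,0,0.95],[-1,0.3,-0.95,0,0.95],[-1,0.3,-0.95,0,0.95],[-1,0.3,-0.95,0,0.95]]]' >/dev/null
python3 -m handwheel '[[[-1,0.2,-0.95,0,0.2],[-1,0,-0.4,0,0],[-1,0,0,0,0],[-1,0,0,0,0]]]'
cat > cd.py <<'E'
from h import *
c=cap("wrist"); p,R=tool(); h=cv2.cvtColor(c["img"],cv2.COLOR_BGR2HSV); print(p.round(1),np.degrees(np.arctan2(R[1,0],R[0,0])))
r=((((h[...,0]<7)|(h[...,0]>174))&(h[...,1]>150)&(h[...,2]>40))*255).astype(np.uint8)
for k in cv2.findContours(r,cv2.RETR_EXTERNAL,2)[0]:
    if cv2.contourArea(k)>400: print("red",cv2.boundingRect(k),[h[...,2][v,u] for u,v in [tuple(int(a) for a in cv2.minEnclosingCircle(k)[0])]])
print("pred top",proj(c,[[620.6,-165.8,110],[620.6,-165.8,0]]))
E
python3 cd.py
```

```text
time_s: 24.0
eef_pos: [618.4, -193.4, 245.3]
ee_rot: [-0.001, 0.711, 0.703, -0.0]
force: [1.1, 0.4, -0.8]
grip_width: 1.0
grip_force: 0.0
[ 618.6 -192.7  245.9] 89.39760232553381
red (301, 152, 57, 66) [np.uint8(167)]
red (76, 0, 109, 65) [np.uint8(148)]
pred top [[324.41982916 191.89822839]
 [324.55282414 173.50728819]]
```

```bash
python3 - <<'E'
from h import *
c=cap("wrist"); p,R=tool(); w=ray(c,[(329.5,189.5),(301,189.5),(358,189.5)],110); print(w.round(1),p)
E
```

```text
[[ 624.4 -163.6  110. ]
 [ 604.  -163.4  110. ]
 [ 644.9 -163.9  110. ]] [ 618.65375986 -192.4154808   246.24672091]
```

```bash
python3 -m handwheel '[[[-1,0.11,0.57,0,0],[-1,0,0,-0.6,0],[-1,0,0,-0.9,0],[-1,0,0,-0.9,0],[-1,0,0,-0.8,0],[-1,0,0,-0.4,0],[-1,0,0,0,0],[-1,0,0,0,0]]]' | sed -n 2,4p
python3 -m handwheel '[[[-0.4,0,0,0,0],[-0.1,0,0,0,0],[0.1,0,0,0,0],[1,0,0,0,0],[1,0,0,0,0],[1,0,0,0,0],[1,0,0,0,0]]]' 40
```

```text
eef_pos: [624.7, -164.8, 67.8]
ee_rot: [0.001, 0.711, 0.703, 0.0]
force: [0.3, 0.6, 0.8]
time_s: 25.6
eef_pos: [624.3, -165.7, 67.6]
ee_rot: [0.0, 0.711, 0.703, 0.0]
force: [-1.5, -0.1, 5.9]
grip_width: 0.484
grip_force: 39.7
```

```bash
python3 -m handwheel '[[[1,0,0,0.4,0],[1,0,0,0.8,0],[1,0,0,0.9,0],[1,-0.2,0,0.9,0],[1,-0.25,0.4,0.3,0],[1,-0.25,0.8,0,0],[1,-0.25,0.95,0,0],[1,-0.25,0.95,0,0],[1,-0.25,0.95,0,0],[1,-0.25,0.95,0,0]]]' | sed -n 2p
python3 -m handwheel '[[[1,-0.25,0.95,0,0],[1,-0.25,0.95,0,0],[1,-0.25,0.95,0,0],[1,-0.25,0.95,0,0],[1,0,0.95,0,0],[1,0,0.5,0,0],[1,0,0,0,0],[1,0,0,0,0]]]'
```

```text
eef_pos: [538.2, 86.2, 231.7]
time_s: 27.4
eef_pos: [488.9, 347.0, 231.3]
ee_rot: [0.0, 0.711, 0.703, -0.0]
force: [1.7, 0.1, -2.0]
grip_width: 0.484
grip_force: 40.6
```

```bash
python3 -m handwheel '[[[1,0.21,-0.31,0,0],[1,0,0,-0.7,0],[1,0,0,-0.9,0],[1,0,0,-0.6,0],[1,0,0,-0.3,0],[1,0,0,0,0],[1,0,0,0,0]]]' | sed -n 2,4p
python3 - <<'E'
from h import *
c=cap("wrist"); p,R=tool(); h=cv2.cvtColor(c["img"],cv2.COLOR_BGR2HSV)
g=((h[...,1]<60)&(h[...,2]>40)).astype(np.uint8)*255; g[330:]=0
for k in cv2.findContours(g,cv2.RETR_EXTERNAL,2)[0]:
    if cv2.contourArea(k)>500: print("gray",cv2.boundingRect(k),((ray(c,cv2.boxPoints(cv2.minAreaRect(k)),56)-p)@R).round(1).tolist())
E
```

```text
eef_pos: [500.2, 330.8, 107.5]
ee_rot: [0.0, 0.711, 0.703, 0.0]
force: [-0.2, -0.2, -0.8]
gray (221, 182, 192, 148) [[29.4, -52.9, 51.9], [47.1, 33.4, 52.1], [-34.5, 54.1, 52.0], [-56.9, -42.6, 51.8]]
```

```bash
python3 - <<'E'
from h import *
c=cap("wrist"); p,R=tool(); im=c["img"]; h=cv2.cvtColor(im,cv2.COLOR_BGR2HSV)
q=proj(c,[[499.3+dx*np.cos(.234)-dy*np.sin(.234),331.9+dx*np.sin(.234)+dy*np.cos(.234),56] for dx,dy in((-45,30),(45,30),(45,-30),(-45,-30))]); print("pred corners",q.round().tolist())
for u in (230,250,270,300,330,360,390,405):
    col=h[140:300,u]; g=np.where((col[:,1]<60)&(col[:,2]>40))[0]+140
    print(u,g[:1],[tuple(int(a) for a in h[v,u]) for v in range(max(g[0]-8,0),g[0]+30,5)])
E
```

```text
pred corners [[220.0, 235.0], [390.0, 193.0], [412.0, 299.0], [254.0, 335.0]]
230 [225] [(17, 118, 110), (17, 119, 111), (24, 17, 75), (30, 19, 82), (26, 18, 100), (25, 18, 83), (26, 18, 97), (26, 18, 97)]
250 [215] [(13, 161, 165), (13, 160, 150), (30, 16, 82), (26, 21, 84), (20, 19, 82), (26, 20, 100), (23, 20, 100), (26, 19, 93)]
270 [210] [(12, 159, 168), (13, 160, 169), (30, 16, 82), (25, 18, 83), (26, 19, 106), (26, 18, 99), (26, 21, 98), (30, 19, 96)]
300 [202] [(13, 147, 167), (13, 144, 154), (16, 49, 98), (18, 36, 91), (20, 27, 86), (26, 21, 178), (23, 23, 178), (14, 35, 95)]
330 [195] [(13, 160, 171), (13, 160, 171), (30, 16, 81), (25, 19, 82), (27, 21, 110), (26, 21, 179), (24, 22, 177), (24, 22, 173)]
360 [187] [(13, 159, 172), (13, 160, 171), (30, 19, 82), (30, 16, 80), (30, 17, 89), (24, 23, 181), (24, 21, 178), (26, 20, 178)]
390 [194] [(17, 125, 194), (18, 117, 74), (25, 28, 164), (28, 20, 180), (24, 21, 181), (28, 20, 179), (23, 23, 180), (24, 21, 178)]
405 [266] [(17, 125, 200), (17, 118, 130), (20, 41, 136), (26, 22, 177), (24, 22, 177), (26, 20, 177), (23, 20, 100), (26, 21, 97)]
```

```bash
python3 -m handwheel '[[[1,0,0,-0.2,0],[1,0,0,-0.14,0],[1,0,0,-0.06,0],[1,0,0,-0.02,0],[1,0,0,0,0],[1,0,0,0,0]]]'
```

```text
time_s: 28.8
eef_pos: [499.3, 331.7, 86.6]
ee_rot: [-0.0, 0.711, 0.703, -0.0]
force: [-5.0, -1.9, 10.2]
grip_width: 0.484
grip_force: 42.4
```

```bash
python3 -m handwheel '[[[0,0,0,0.02,0],[-0.1,0,0,0,0],[-0.4,0,0,0,0],[-1,0,0,0,0],[-1,0,0,0,0],[-1,0,0,0.5,0],[-1,0,0,0.9,0],[-1,0,0,0.9,0],[-1,0,-0.6,0.8,0],[-1,0,0,0,0]]]'
python3 -m handwheel '[[[-1,0,0,0,0],[-1,0,0,0,0]]]' | sed -n 2p
python3 - <<'E'
from h import *
c=cap("wrist"); p,R=tool(); h=cv2.cvtColor(c["img"],cv2.COLOR_BGR2HSV)
r=((((h[...,0]<7)|(h[...,0]>174))&(h[...,1]>150)&(h[...,2]>40))*255).astype(np.uint8)
for k in cv2.findContours(r,cv2.RETR_EXTERNAL,2)[0]:
    if cv2.contourArea(k)>400: b=cv2.boundingRect(k); print("red",b,ray(c,[(b[0]+b[2]/2,b[1]+b[3]-b[2]/2)],129).round(1))
q=proj(c,[[499.3+dx*np.cos(.234)-dy*np.sin(.234),331.9+dx*np.sin(.234)+dy*np.cos(.234),56] for dx,dy in((-45,30),(45,30),(45,-30),(-45,-30))]); print("pred corners",q.round().tolist())
m=((h[...,1]<60)&(h[...,2]>40)).astype(np.uint8)*255; m=cv2.morphologyEx(m|r,cv2.MORPH_CLOSE,np.ones((5,5))); m[330:]=0
u,v=q.mean(0)
for k in cv2.findContours(m,cv2.RETR_EXTERNAL,2)[0]:
    if cv2.pointPolygonTest(k,(float(u),float(v)),False)>0: rr=cv2.minAreaRect(k); print("trough",rr,cv2.boxPoints(rr).round().tolist())
s=cap("scene"); h=cv2.cvtColor(s["img"],cv2.COLOR_BGR2HSV)
r=((((h[...,0]<7)|(h[...,0]>174))&(h[...,1]>150)&(h[...,2]>30))*255).astype(np.uint8)
for k in cv2.findContours(r,cv2.RETR_EXTERNAL,2)[0]:
    if cv2.contourArea(k)>300: print("scene red",cv2.boundingRect(k))
print("pred scene top/foot",proj(s,[[499.3,331.9,129],[499.3,331.9,56]]).round().tolist())
E
```

```text
time_s: 29.8
eef_pos: [501.5, 300.2, 247.4]
ee_rot: [0.002, 0.712, 0.703, 0.004]
force: [0.7, 0.2, -0.0]
grip_width: 1.002
grip_force: 0.0
eef_pos: [499.2, 301.5, 240.1]
red (417, 405, 44, 49) [[590.2 139.6 129. ]]
red (295, 347, 52, 92) [[496.5 158.7 129. ]]
red (291, 151, 63, 72) [[500.1 333.2 129. ]]
red (580, 0, 60, 41) [[665.5 434.5 129. ]]
pred corners [[260.0, 156.0], [367.0, 128.0], [382.0, 200.0], [280.0, 225.0]]
trough ((323.7552185058594, 180.66970825195312), (81.28515625, 109.94109344482422), 75.25643920898438) [[260.0, 155.0], [367.0, 127.0], [387.0, 206.0], [281.0, 234.0]]
scene red (520, 457, 52, 23)
scene red (490, 281, 44, 52)
scene red (280, 276, 39, 52)
scene red (388, 228, 33, 53)
scene red (297, 199, 49, 45)
pred scene top/foot [[520.0, 295.0], [506.0, 314.0]]
```

```bash
python3 -c "
from rig import ctrl
print(ctrl.finish_job())"
```

```text
the job is handed in; nothing more can be done
None
```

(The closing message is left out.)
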